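# Fetch a control vial from behind the dispenser's sprung flap

## Robot

A 7-joint arm with a two-finger parallel gripper is mounted at the origin on the work surface. World frame = base frame: x ahead of the robot, y to its left, z up, the work surface at z = 0. Lengths are in m, angles in degrees, forces in N, time in s.
With the tool pointing down it reaches from about 0.425 to 0.875 m from the base axis. Payload 4.7 kg.
Tool frame: the origin (TCP) lies at the very end of the fingers, on their centre line; the grasp point (between the pads) lies 19 mm behind it; z points along the fingers, y is the line along which they close (so a half turn about z gives the same grasp; the last joint's range is limited). The gripper opens to 87 mm and grips with 3 to 60 N. Pads are 19 mm wide; open, the fingers measure 117 mm over their backs; the gripper's body (75 mm by 190 mm) begins 51 mm behind the grasp point.
Start: joints at [67.328, 18.392, -4.016, 83.108, 1.295, 78.541, -3.26], TCP at [0.259, -0.596, 0.223] pointing down, gripper open.
Joint ranges: [-163.93, 163.93], [-17.29, 119.83], [-79.2, 71.16], [3.27, 140.29], [-89.18, 269.18], [5.43, 117.66], [-154.24, 154.24]. Speed limits (degrees/s): [147.25, 147.25, 180, 180, 180, 180, 180].

## Interface

Orientations are given as [roll, pitch, yaw] about the fixed x, y, z axes, in that order (R = Rz(yaw) Ry(pitch) Rx(roll)).
In Python, from cell import telemetry, cams, env gives the robot as it stands.
- The arm moves only by the tool arm_command, never from a script. Its argument "series" is text: rows parted by semicolons, each of 5 numbers parted by spaces: the shift along the tool's x, y, z in mm, then the turn about the tool's z in rad, then the closure in counts, from 0 (fully open) to 255 (shut). A call has 1 to 20 rows; each row shifts and turns the commanded pose from where the row before left it, along the tool's axes as they then stand; what a row does not reach is not made up. A row lasts 1/12 s, in which the tool goes at most 41.7 mm and 7.16 degrees, less where a joint would pass 70% of its speed; a pose out of reach is approached as far as the arm can. A call is refused whole if a number of a shift passes 41.7 or a number of a turn 0.125, either way. A call with a gripper value outside its range is refused whole. The fingers move at their own pace and stop on an object; "squeeze" is the grip in N (left out, the last holds). Time passes only in rows, so rows that do not move let the fingers close. It gives the time, the measured TCP pose, the force, the opening and the grip force at its end, in the units of the state.
- telemetry.get_obs(): the state, without advancing time (a new reading comes with each control period).
- cams.read_camera(name): name is "side" or "top" or "wrist"; returns the picture (384x512x3 uint8, blue, green, red); there is no depth.
- cams.calibration(name): a dict with "K" (3x3 intrinsics, pixels), "origin" and "rotation" of the camera in the world; the wrist camera has in their place "hand_eye" (4x4, takes a point from camera to tool coordinates, whose origin is the TCP and whose axes are the flange's). Camera axes: x right, y down, z forward; pixel columns grow to the right and rows downward; lengths in m; the calibration is good to about 2 mm. A picture is of the moment at which its call begins: read the wrist's pose just before it. calibration takes no time and is no camera call.
- env.sign_off(): hands the job in; it is judged then, once.
The state is a dict: "time_s": time; "qpos": joint angles; "joint_velocities": joint speeds; "effort": joint torques, N m; "tool_pos": TCP position; "tool_rot": TCP orientation; "force": force on the tool from outside, world axes, zero at the start; "wrist_torque": the same for the moment, N m; "grip_width": finger opening in m; "grasp_force": force on a finger pad.
Only numpy, scipy, OpenCV 4.12 (cv2) and the standard library are available. Lean on these libraries where they do the work, as an engineer would, in place of code of your own. Each camera call takes 0.05 s, during which the arm holds its last target. There are 200 camera calls.

## Task

Run the blue control: push the blue dispenser's spring-loaded flap aside and hold it open while you take the blue-capped vial from behind it. Lift the vial out so that the flap springs shut, then set it down gently (do not drop it), upright, inside the round dish of the vial reader, and let go; keep the vial upright all the way.

Things in the scene. Friction and masses are not known exactly. Their poses are not given: they have to be found in the camera images.
- vial_blue: Amber vial with a blue cap: upright cylinder, 24 mm diameter, 45 mm tall (cap: top 15 mm, same diameter), about 30 g. Origin: centre of its underside; z up. It starts on the floor of the blue dispenser, within 12 mm of the dispenser's origin in x and y. An orange-capped twin stands in an orange dispenser: not that one.
- disp_blue: White dispenser, blue trim, fixed. Origin: table height, below the pick-up spot; x away from the robot (within 12 deg), y left. In its frame, mm: floor 6 thick, x -55..55, y -60..105; front rim x -55..-50, 14 high; magazine block x 55..150, y -60..60, 48 high; flap's pivot post (18 dia) at x -20, y 90. Both y sides open. An orange one is alike; either may be on the left.
- flap_blue (a joint): Clear level flap over the vial; swings about its post. Rad: 0 shut; opens anticlockwise from above, free end away from robot, to 1.75. Shut, in dispenser mm: plate x -30..30, y -35..90, z 54..57; upright blue lip on its robot side x -34..-30, z 54..74. Push the lip to +x (1-5 N) until the fingers are over the vial (about 1 rad), then lower them past it. Springs shut if let go.
- reader_dish (a point): Centre of the floor of the round dark dish on the white vial reader, which is fixed to the table. The dish floor is level, 20 mm above the table, 76 mm in inner diameter, with a grey rim 6 mm high and 4 mm thick. Its x points away from the robot (within 12 degrees); a housing 60 mm high with a screen begins 55 mm behind the centre.
Not all that is in view belongs to the job. Leave any green, purple or red look-alike of the part that bears reader_dish alone.

How it is judged:
By the outcome, as a careful person would: the job done as asked, in the order asked, and still so for the second after the job is handed in, with the robot touching nothing.
It also fails if it takes over 45 s, if anything falls off the work surface, if the arm or the gripper's body presses on something with over 40 N, if the wrist force passes 120 N, or if a joint passes its speed limit or range.

## Working session

There is one attempt and no reset: what is moved stays moved. The work goes in short steps, Python scripts to look and compute and a tool call to move; the robot and the scene stay as the last step left them, time stands still between calls to the robot, and variables do not carry over. Pictures are saved under pics/ and viewed, at most 10 in all, crops included, and the job is handed in when it is done.

Besides the shell and the picture viewer there is one more tool, called after "Call:" by a JSON object that holds its "op" and its "data". arm_command: Moves the arm, as the interface text tells. Its arguments: {"type":"object","properties":{"series":{"type":"string"},"squeeze":{"type":"number"}},"required":["series"]}

```bash
mkdir -p pics; ls; python3 - <<'E'
from cell import telemetry, cams, env
import cv2
o=telemetry.get_obs()
print({k:o[k] for k in ('time_s','tool_pos','tool_rot','force','grip_width')})
for n in ('top','side'):
    cv2.imwrite(f'pics/{n}0.png',cv2.resize(cams.read_camera(n),(800,600),interpolation=cv2.INTER_CUBIC))
    print(n,cams.calibration(n))
print(cams.calibration('wrist'))
E
```

```text
pics
{'time_s': 0.0, 'tool_pos': array([ 0.25869092, -0.59571372,  0.22148552]), 'tool_rot': array([-1.79893037e+02,  6.13611408e-03,  2.34800350e+01]), 'force': array([-0.20481369,  0.7164208 ,  0.13482109]), 'grip_width': 0.08707383781409182}
top {'K': array([[403.27607632,   0.        , 260.75116174],
       [  0.        , 403.27607632, 192.44367158],
       [  0.        ,   0.        ,   1.        ]]), 'origin': array([0.20358086, 0.04464645, 1.03136788]), 'rotation': array([-170.65923826,    1.06697502,  -90.96042661])}
side {'K': array([[357.64577141,   0.        , 255.82327663],
       [  0.        , 357.64577141, 191.24863776],
       [  0.        ,   0.        ,   1.        ]]), 'origin': array([-0.14403788,  0.51423239,  0.8241502 ]), 'rotation': array([-136.8667867 ,   -1.07853854, -129.40894322])}
{'K': array([[344.36626176,   0.        , 255.68411864],
       [  0.        , 344.36626176, 189.8558086 ],
       [  0.        ,   0.        ,   1.        ]]), 'hand_eye': array([[ 1.04932751e-03, -9.61961869e-01, -2.73181735e-01,
         7.46999462e-02],
       [ 9.99999425e-01,  9.48425716e-04,  5.01415424e-04,
         9.63093652e-04],
       [-2.23249936e-04, -2.73182104e-01,  9.61962311e-01,
        -1.61625633e-01],
       [ 0.00000000e+00,  0.00000000e+00,  0.00000000e+00,
         1.00000000e+00]])}
```

View pics/top0.png

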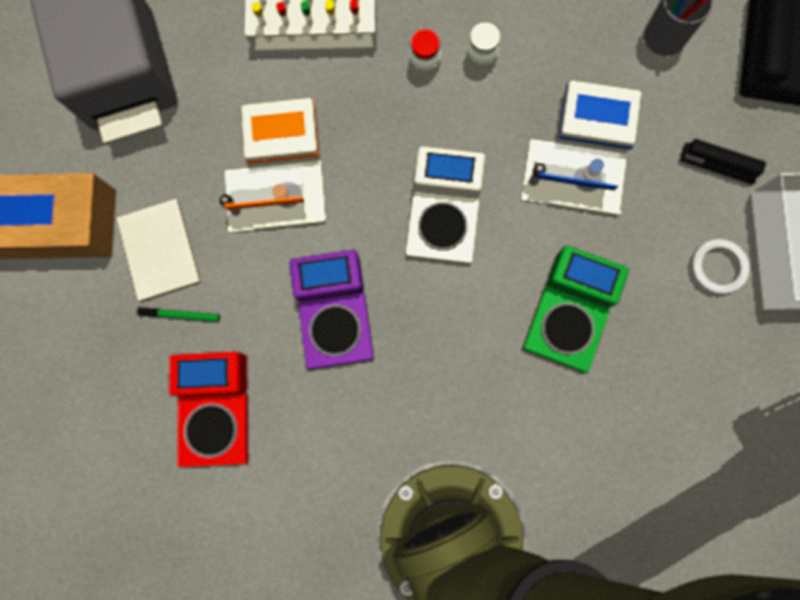

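View pics/side0.png

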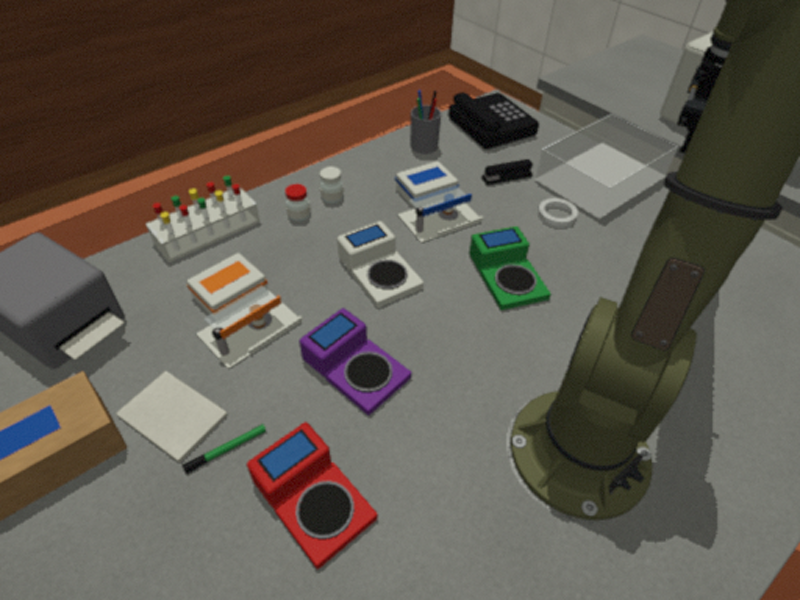

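The top view shows the blue dispenser at the right: floor corners about (523,203), (620,214), (530,141), (627,154), post (540,170), cap (596,165). The white reader's dish is at (443,226). The side view agrees with this. Next I'll fit the poses.

```bash
cat > h.py <<'E'
import numpy as np, cv2
from scipy.spatial.transform import Rotation as Rn
from scipy.optimize import least_squares
from cell import telemetry, cams, env
def campose(name, obs=None):
    c=cams.calibration(name); K=c['K']
    if name=='wrist':
        T=np.eye(4); T[:3,:3]=Rn.from_euler('xyz',obs['tool_rot'],degrees=True).as_matrix(); T[:3,3]=obs['tool_pos']
        T=T@c['hand_eye']; return K,T[:3,3],T[:3,:3]
    return K,np.array(c['origin']),Rn.from_euler('xyz',c['rotation'],degrees=True).as_matrix()
def back(cp,uv,z):
    K,o,R=cp; d=R@np.linalg.inv(K)@np.array([uv[0],uv[1],1.]); return o+d*(z-o[2])/d[2]
def proj(cp,P):
    K,o,R=cp; p=(np.atleast_2d(P)-o)@R@K.T; return p[:,:2]/p[:,2:]
def fit(obs_list, x0):
    """obs_list: (cp, model pts mm, pixel uv)"""
    def res(x):
        c,s=np.cos(x[2]),np.sin(x[2]); r=[]
        for cp,m,uv in obs_list:
            m=np.array(m)/1000.; P=np.c_[x[0]+c*m[:,0]-s*m[:,1], x[1]+s*m[:,0]+c*m[:,1], m[:,2]]
            r.append((proj(cp,P)-np.array(uv)).ravel())
        return np.concatenate(r)
    return least_squares(res,x0,loss='soft_l1')
E
python3 - <<'E'
from h import *
t=campose('top'); s=campose('side'); k=1.5625
f=lambda L:[(a/k,b/k) for a,b in L]
m=[(-55,105,14),(-55,-60,14),(55,105,6),(55,-60,6),(150,60,48),(150,-60,48),(-20,90,57)]
r=fit([(t,m,f([(523,202),(620,214),(530,141),(627,154),(570,82),(640,89),(540,170)]))],[.55,-.15,0])
print('disp',r.x[:2],np.degrees(r.x[2]),np.round(r.fun*k,1))
m2=[(-55,105,14),(-55,-60,14),(150,60,48),(150,-60,48)]
r=fit([(s,m2,f([(432,238),(482,219),(398,178),(444,163)]))],[.55,-.15,0])
print('disp side',r.x[:2],np.degrees(r.x[2]),np.round(r.fun*k,1))
print('cap top',back(t,(596/k,165/k),.051),back(s,(449/k,208/k),.04))
print('dish',back(t,(443/k,226/k),.022),back(s,(387/k,274/k),.022))
for uv,z in [((423,148),.06),((485,152),.06),((406,255),.01),((472,263),.01)]: print(back(t,(uv[0]/k,uv[1]/k),z))
o=telemetry.get_obs(); print(o['qpos'])
E
```

```text
disp [ 0.57443462 -0.24848855] -9.772220444758053 [ 0.  -1.9  1.8  0.2  0.2 -0.3 -0.2 -0.  -1.6 -1.3  0.6  1.4 -0.7  2.3]
disp side [ 0.56227168 -0.25158507] -7.8995287733902755 [-1.7  4.4  7.9 -0.4  1.4 -1.4 -3.3 -0.5]
cap top [ 0.5825632  -0.25005745  0.051     ] [ 0.56340034 -0.23125619  0.04      ]
dish [ 4.93960063e-01 -2.87624941e-04  2.20000000e-02] [0.49726277 0.00153947 0.022     ]
[0.61484124 0.03050089 0.06      ]
[ 0.60551813 -0.06984519  0.06      ]
[0.44894658 0.06192629 0.01      ]
[ 0.433039   -0.04715172  0.01      ]
[67.32763207 18.43375481 -4.01638904 83.16897536  1.29554292 78.5401535
 -3.25938797]
```

Call:
{"op": "arm_command", "data": {"series": "15 -9 0 0 100;30 -18 0 0 100;30 -18 0 0 100;30 -18 0 0 100;30 -18 0 0 100;30 -18 0 0 100;30 -18 0 0 100;30 -18 0 0 100;30 -18 0 0 100;30 -18 0 0 100;30 -18 0 0 100;30 -18 0 0 100;15 -9 0 0 100;0 0 0 -0.1 100;0 0 0 -0.1 100;0 0 0 -0.09 100;0 0 0 0 100;0 0 0 0 100;0 0 0 0 100", "squeeze": 10}}

```text
time_s: 1.68
tool_pos: [0.5029, -0.2547, 0.2223]
tool_rot: [-180.0, 0.0, 40.0]
force: [-0.6, 0.0, -0.4]
grip_width: 0.0531
grasp_force: 0.0
```

```bash
python3 - <<'E'
from h import *
import pickle
o=telemetry.get_obs(); im=cams.read_camera('wrist')
pickle.dump(o,open('o1.pkl','wb'))
print(o['time_s'],o['tool_pos'],o['tool_rot'],o['grip_width'],o['force'])
cv2.imwrite('pics/w1.png',cv2.resize(im,(800,600),interpolation=cv2.INTER_CUBIC))
E
```

```text
1.6833 [ 0.50286169 -0.25472899  0.22228972] [-1.79976148e+02  1.18174172e-02  3.99524326e+01] 0.05310283459145562 [-0.64482697  0.02339404 -0.36559996]
```

View pics/w1.png

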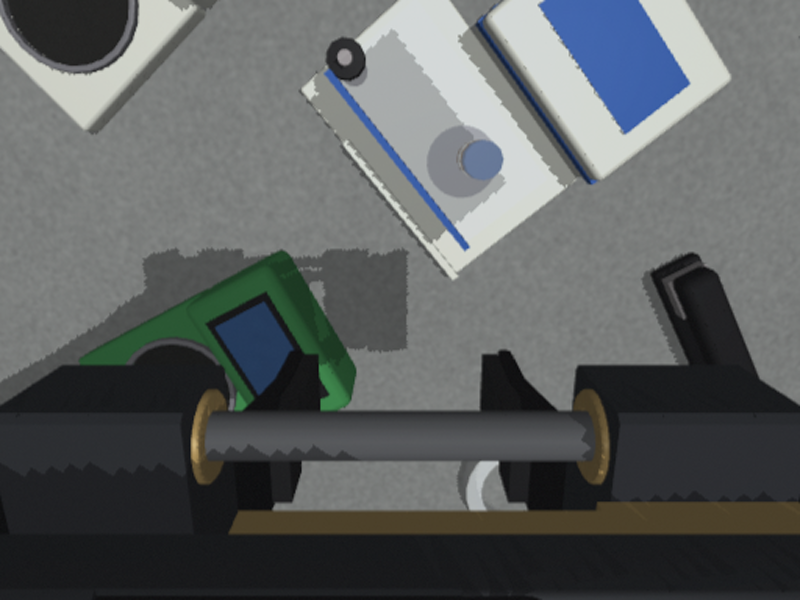

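The wrist view shows the blue dispenser clearly: lip from (328,72) to (466,247), cap centre (482,160), post (347,58), floor corners (302,90) and (455,278), and a magazine corner at (730,77).

```bash
python3 - <<'E'
from h import *
import pickle
o=pickle.load(open('o1.pkl','rb')); w=campose('wrist',o); t=campose('top'); k=1.5625
f=lambda L:[(a/k,b/k) for a,b in L]
W=(w,[(-55,105,0),(-55,-60,10),(-32,-35,74),(150,-60,48),(-32,81,74)],f([(302,90),(455,278),(466,247),(730,77),(328,73)]))
T=(t,[(-55,105,14),(-55,-60,14),(55,105,6),(55,-60,6),(150,60,48),(150,-60,48)],f([(523,202),(620,214),(530,141),(627,154),(570,82),(640,89)]))
for n,L in (('W',[W]),('WT',[W,T])):
    r=fit(L,[.57,-.25,-.17]); x=r.x; print(n,x[:2],np.degrees(x[2]),np.round(r.fun*k,1))
v=back(w,(482/k,160/k),.051); print('vial',v,back(t,(596/k,165/k),.051), 'cap radius px',.012*344*k/ (w[1][2]-.051))
R2=np.array([[np.cos(x[2]),-np.sin(x[2])],[np.sin(x[2]),np.cos(x[2])]])
print('vial in disp mm',1000*R2.T@(v[:2]-x[:2]))
for z in (.05,.06,.07,.08): print('post',z,1000*R2.T@(back(w,(347/k,58/k),z)[:2]-x[:2]))
E
```

```text
W [ 0.57846083 -0.24596994] -10.61584925319904 [-4.5 -1.3 -4.5 -0.3 -0.7  0.5  5.  -1.   6.1 10. ]
WT [ 0.5778379  -0.24612432] -10.52539509210447 [-5.  -0.1 -4.7  0.5 -1.1  1.5  4.2 -0.4  5.5 11.4 -1.8 -4.6 -0.2 -1.4
 -0.7 -2.9 -1.4 -1.4 -1.9 -3.4  0.1  0.1]
vial [ 0.58512364 -0.25154389  0.051     ] [ 0.5825632  -0.25005745  0.051     ] cap radius px 19.375296136083133
vial in disp mm [ 8.15315012 -3.99748563]
post 0.05 [-17.28242035  90.29588662]
post 0.06 [-17.48398088  88.62993422]
post 0.07 [-17.68554141  86.96398183]
post 0.08 [-17.88710193  85.29802944]
```

```bash
python3 - <<'E'
from h import *
import pickle
o=pickle.load(open('o1.pkl','rb')); w=campose('wrist',o); t=campose('top'); k=1.5625
x=np.array([.577,-.2465,np.radians(-10.4)]); c,s=np.cos(x[2]),np.sin(x[2]); R2=np.array([[c,-s],[s,c]])
for n,cp,uv in [('top',t,(565,248)),('top',t,(628,268)),('w',w,(285,252)),('w',w,(355,370))]:
    p=back(cp,np.array(uv)/k,.06)[:2]; print(n,p,1000*R2.T@(p-x[:2]))
E
```

```text
top [ 0.44293121 -0.18981598] [-142.09878825   31.5508002 ]
top [ 0.40868348 -0.28613342] [-158.3967379   -69.36665734]
w [ 0.46671458 -0.19492721] [-117.7834688    30.81689803]
w [ 0.43333849 -0.27652318] [-135.88160618  -55.46359648]
```

Call:
{"op": "arm_command", "data": {"series": "0 0 0 -0.103 121;0 0 0 -0.103 121;0 0 0 -0.103 121;0 0 0 -0.103 121;0 0 0 -0.103 121;8 -8 20 0 121;8 -8 30 0 121;0 0 30 0 121;0 0 30 0 121;0 0 25 0 121;0 0 15 0 121;0 0 10 0 121;0 0 0 0 121;0 0 0 0 121"}}

```text
time_s: 2.9
tool_pos: [0.4939, -0.2342, 0.0628]
tool_rot: [180.0, -0.0, 69.6]
force: [0.9, 0.1, 0.6]
grip_width: 0.0457
grasp_force: 0.0
```

```bash
python3 - <<'E'
from h import *
import pickle
o=telemetry.get_obs(); im=cams.read_camera('wrist')
pickle.dump(o,open('o2.pkl','wb'))
print(o['time_s'],o['tool_pos'],o['tool_rot'],o['grip_width'],o['force'],o['qpos'])
cv2.imwrite('pics/w2.png',cv2.resize(im,(800,600),interpolation=cv2.INTER_CUBIC))
E
```

```text
2.9 [ 0.49386329 -0.23416675  0.06279693] [ 1.79998027e+02 -3.49840948e-03  6.95726813e+01] 0.045735367382286826 [0.93205715 0.07256257 0.61789506] [ 43.53309292  15.35621915 -23.61925293 107.56227238   7.14335716
  58.51149428  -3.50335156]
```

View pics/w2.png

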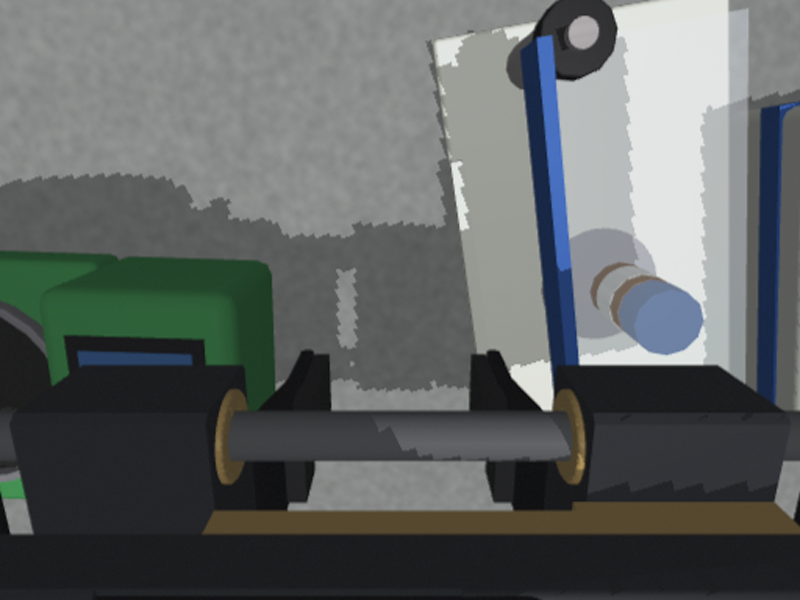

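The cap top is near (668,318), the lip runs from (545,38) to about (567,390), and the post top is at (583,33). The fingers stand clear in front of the lip.

```bash
python3 - <<'E'
from h import *
import pickle
o=pickle.load(open('o2.pkl','rb')); w=campose('wrist',o); k=1.5625
x=np.array([.577,-.2465,np.radians(-10.4)]); c,s=np.cos(x[2]),np.sin(x[2]); R2=np.array([[c,-s],[s,c]])
for n,uv,z in [('cap',(668,318),.051),('lip',(545,38),.074),('lip2',(557,270),.074),('rimcorner',(436,42),.014),('post',(583,33),.06),('post',(583,33),.08),('mag front top',(785,105),.048)]:
    p=back(w,np.array(uv)/k,z)[:2]; print(n,z,p,1000*R2.T@(p-x[:2]))
P=np.array([[*(np.array([.584,-.251])),.051]]); print(proj(w,P)*k)
E
```

```text
cap 0.051 [ 0.58581571 -0.24991779] [ 9.28785431 -1.77023657]
lip 0.074 [ 0.56421043 -0.15356026] [-29.35686003  89.10411251]
lip2 0.074 [ 0.5504809 -0.2133363] [-32.07011668  27.8316616 ]
rimcorner 0.014 [ 0.54475544 -0.13666362] [-51.5423955  102.21116567]
post 0.06 [ 0.57859161 -0.15495472] [-14.96021674  90.32863808]
post 0.08 [ 0.57149592 -0.15617718] [-21.71865397  87.84536194]
mag front top 0.048 [ 0.63617199 -0.19571131] [49.03155342 60.6359834 ]
[[663.43773524 322.60953619]]
```

Call:
{"op": "arm_command", "data": {"series": "0.8 4.5 0 0 121;0.8 4.5 0 0 121;1.5 9 0 0 121;1.5 9 0 0 121;1.5 9 0 0 121;1.5 9 0 0 121;1.5 9 0 0 121;1.5 9 0 0 121;1.5 9 0 0 121;1.5 9 0 0 121;1.5 6 0 0 121;1 4 0 0 121;0 0 0 0 121;0 0 0 0 121"}}

```text
time_s: 4.12
tool_pos: [0.5847, -0.2512, 0.0625]
tool_rot: [180.0, 0.0, 69.6]
force: [-1.6, -1.4, -0.8]
grip_width: 0.0457
grasp_force: 0.6
```

```bash
python3 - <<'E'
from h import *
import pickle
o=telemetry.get_obs(); im=cams.read_camera('wrist'); sd=cams.read_camera('side')
pickle.dump(o,open('o3.pkl','wb'))
print(o['time_s'],o['tool_pos'],o['tool_rot'],o['grip_width'],o['force'])
a=cv2.resize(im,(800,600),interpolation=cv2.INTER_CUBIC)
b=cv2.resize(sd[90:170,230:330],(400,320),interpolation=cv2.INTER_CUBIC)
c=np.zeros((600,800,3),np.uint8); c[:300,:400]=cv2.resize(im,(400,300),interpolation=cv2.INTER_AREA); c[:320,400:]=b
cv2.imwrite('pics/w3.png',c)
E
```

```text
4.1167 [ 0.58465999 -0.25120367  0.06248758] [1.79982300e+02 3.44298238e-02 6.95934997e+01] 0.045696893804118725 [-1.62721713 -1.41162196 -0.84317137]
```

View pics/w3.png

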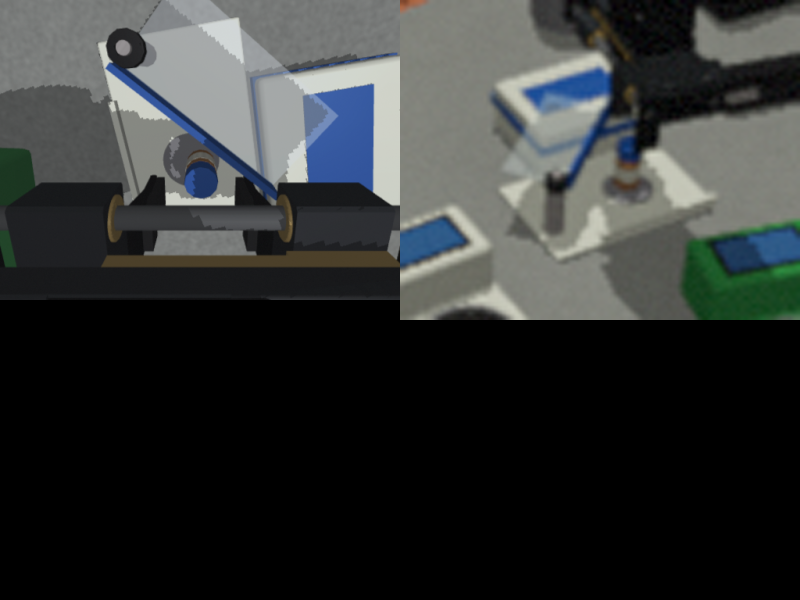

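The flap is open and held, and the cap is centred between the fingers (201,181 in the left half). Next I lower the fingers past the vial.

Call:
{"op": "arm_command", "data": {"series": "1 0 4 0 121;0.5 0 7 0 121;0 0 8 0 121;0 0 8 0 121;0 0 8 0 121;0 0 7 0 121;0 0 5 0 121;0 0 3 0 121;0 0 0 0 121;0 0 0 0 121"}}

```text
time_s: 5.05
tool_pos: [0.5848, -0.2491, 0.0121]
tool_rot: [-179.9, -0.0, 69.6]
force: [-1.9, -0.6, 0.4]
grip_width: 0.0458
grasp_force: 0.6
```

Now close gently.

Call:
{"op": "arm_command", "data": {"series": "0 0 0 0 135;0 0 0 0 150;0 0 0 0 165;0 0 0 0 180;0 0 0 0 195;0 0 0 0 210;0 0 0 0 225;0 0 0 0 225;0 0 0 0 225;0 0 0 0 225;0 0 0 0 225", "squeeze": 12}}

```text
time_s: 5.97
tool_pos: [0.5853, -0.2496, 0.0128]
tool_rot: [180.0, 0.0, 69.6]
force: [-1.0, -1.2, 2.5]
grip_width: 0.0237
grasp_force: 12.8
```

Call:
{"op": "arm_command", "data": {"series": "0 0 -2 0 225;0 0 -5 0 225;0 0 -7 0 225;0 0 -7 0 225;0 0 -6 0 225;0 0 -3 0 225;0 0 0 0 225;-0.7 -4 0 0 225;-1.3 -7 0 0 225;-1.5 -9 0 0 225;-1.5 -9 0 0 225;-1.5 -9 0 0 225;-1.5 -9 0 0 225;-1.5 -9 0 0 225;-1.5 -9 0 0 225;-1.5 -9 0 0 225;-1.3 -7 0 0 225;-0.7 -4 0 0 225;0 0 0 0 225"}}

```text
time_s: 7.55
tool_pos: [0.4995, -0.2333, 0.0426]
tool_rot: [-180.0, 0.0, 69.6]
force: [0.1, 0.3, -0.3]
grip_width: 0.0236
grasp_force: 12.0
```

```bash
python3 - <<'E'
from h import *
o=telemetry.get_obs(); im=cams.read_camera('wrist'); sd=cams.read_camera('side')
print(o['time_s'],o['tool_pos'],o['tool_rot'],o['grip_width'],o['force'],o['grasp_force'])
b=cv2.resize(sd[90:190,220:340],(400,333),interpolation=cv2.INTER_CUBIC)
c=np.zeros((333,844,3),np.uint8); c[:333,:444]=cv2.resize(im,(444,333),interpolation=cv2.INTER_AREA); c[:,444:]=b
cv2.imwrite('pics/w4.png',c[:,:800])
E
```

```text
7.55 [ 0.49945842 -0.23328843  0.04260392] [-1.79983286e+02  2.53400139e-02  6.95812900e+01] 0.023632179154480636 [ 0.13554418  0.31174897 -0.34232056] 11.999921654351056
```

View pics/w4.png

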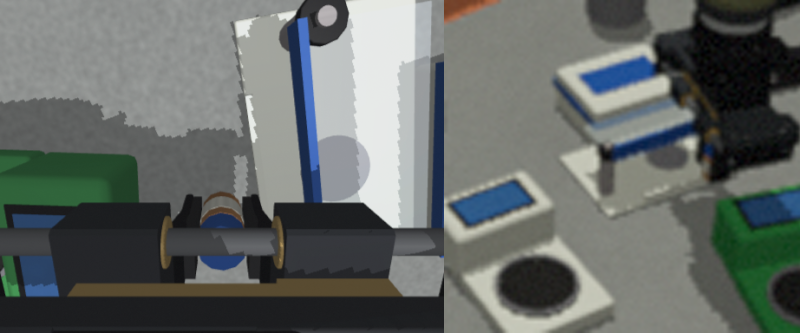

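The flap is shut again and the vial is upright in the fingers (222,230). Next I carry it toward the white reader and look at the dish.

Call:
{"op": "arm_command", "data": {"series": "0 0 -6 0 225;0 0 -15 0 225;0 0 -25 0 225;0 0 -25 0 225;0 0 -20 0 225;4 -3 -12 0 225;10 -6 -4 0 225;18 -11 0 0 225;22 -13 0 0 225;22 -13 0 0 225;22 -13 0 0 225;16 -10 0 0 225;10 -6 0 0 225;4 -4 0 0 225;0 0 0 0 225;0 0 0 0 225"}}

```text
time_s: 8.98
tool_pos: [0.4708, -0.0865, 0.1493]
tool_rot: [-180.0, 0.0, 69.6]
force: [-0.2, 0.1, -0.6]
grip_width: 0.0233
grasp_force: 12.0
```

```bash
python3 - <<'E'
from h import *
import pickle
o=telemetry.get_obs(); im=cams.read_camera('wrist'); pickle.dump(o,open('o5.pkl','wb'))
print(o['time_s'],o['tool_pos'],o['tool_rot'],o['grip_width'],o['force'],o['grasp_force'])
cv2.imwrite('pics/w5.png',cv2.resize(im,(800,600),interpolation=cv2.INTER_CUBIC))
E
```

```text
8.9833 [ 0.47075656 -0.08653684  0.14928256] [-1.79995284e+02  3.79849549e-02  6.95708056e+01] 0.02331098161737439 [-0.17671893  0.0622464  -0.62551983] 11.999849101994187
```

View pics/w5.png

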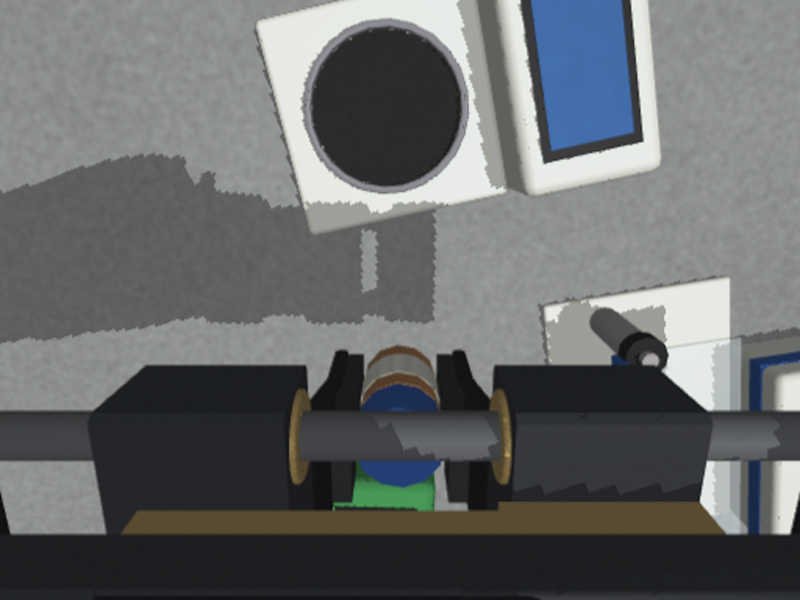

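The dish rim is centred at about (386,106), and the vial is still held upright.

```bash
python3 - <<'E'
from h import *
import pickle
o=pickle.load(open('o5.pkl','rb')); w=campose('wrist',o); k=1.5625
d=back(w,(386/k,106/k),.026); d2=back(w,(386/k,104/k),.024)
R=Rn.from_euler('xyz',o['tool_rot'],degrees=True).as_matrix()
print(d,d2,1000*R.T@(d-o['tool_pos']))
E
```

```text
[0.49713969 0.00193048 0.026     ] [0.49747603 0.00295379 0.024     ] [ 92.19383574  -6.14560136 123.22197046]
```

Call:
{"op": "arm_command", "data": {"series": "6 0 0 0 225;14 -1 0 0 225;20 -2 0 0 225;20 -1 0 0 225;18 -1 0 0 225;9 -1 0 0 225;5 0 0 0 225;0 0 8 0 225;0 0 18 0 225;0 0 22 0 225;0 0 22 0 225;0 0 20 0 225;0 0 14 0 225;0 0 8 0 225;0 0 4 0 225;0 0 0 0 225;0 0 0 0 225"}}

```text
time_s: 10.45
tool_pos: [0.4978, 0.0021, 0.034]
tool_rot: [180.0, -0.0, 69.6]
force: [-0.8, -0.6, -0.8]
grip_width: 0.0233
grasp_force: 12.0
```

Call:
{"op": "arm_command", "data": {"series": "0 0 1.5 0 225;0 0 1 0 225;0 0 1 0 225;0 0 0.7 0 225;0 0 0.5 0 225;0 0 0 0 225;0 0 0 0 225"}}

```text
time_s: 11.03
tool_pos: [0.4974, 0.0026, 0.0288]
tool_rot: [-180.0, 0.0, 69.6]
force: [0.4, 0.5, -0.3]
grip_width: 0.0238
grasp_force: 12.0
```

Call:
{"op": "arm_command", "data": {"series": "0 0 0.5 0 225;0 0 0.5 0 225;0 0 0.4 0 225;0 0 0 0 225;0 0 0 0 225"}}

```text
time_s: 11.45
tool_pos: [0.4973, 0.0025, 0.0274]
tool_rot: [-180.0, 0.0, 69.6]
force: [-0.4, -0.2, -0.6]
grip_width: 0.0236
grasp_force: 12.0
```

Call:
{"op": "arm_command", "data": {"series": "0 0 0.4 0 225;0 0 0.3 0 225;0 0 0.3 0 225;0 0 0 0 225;0 0 0 0 225"}}

```text
time_s: 11.87
tool_pos: [0.4974, 0.0025, 0.0268]
tool_rot: [180.0, 0.0, 69.6]
force: [-2.0, -0.5, 5.6]
grip_width: 0.0239
grasp_force: 12.0
```

The vial touches the dish floor. I release slowly.

Call:
{"op": "arm_command", "data": {"series": "0 0 0 0 200;0 0 0 0 190;0 0 0 0 182;0 0 0 0 176;0 0 0 0 170;0 0 0 0 164;0 0 0 0 158;0 0 0 0 152;0 0 0 0 152;0 0 0 0 152", "squeeze": 4}}

```text
time_s: 12.7
tool_pos: [0.4974, 0.0025, 0.0264]
tool_rot: [180.0, 0.0, 69.6]
force: [0.4, 0.5, -0.4]
grip_width: 0.0349
grasp_force: 0.0
```

Call:
{"op": "arm_command", "data": {"series": "0 0 -2 0 152;0 0 -5 0 152;0 0 -8 0 152;0 0 -12 0 152;0 0 -18 0 152;0 0 -20 0 152;0 0 -20 0 152;0 0 -20 0 152;0 0 -15 0 152;-10 0 -10 0 152;-20 0 0 0 152;-25 0 0 0 152;-20 0 0 0 152;-10 0 0 0 152;0 0 0 0 152;0 0 0 0 152"}}

```text
time_s: 14.03
tool_pos: [0.4681, -0.0766, 0.1571]
tool_rot: [179.9, -0.0, 69.6]
force: [1.1, 0.5, 0.4]
grip_width: 0.0351
grasp_force: 0.0
```

```bash
python3 - <<'E'
from h import *
o=telemetry.get_obs(); im=cams.read_camera('wrist'); sd=cams.read_camera('side')
print(o['time_s'],o['tool_pos'],o['force'])
b=cv2.resize(sd[90:210,200:344],(400,333),interpolation=cv2.INTER_CUBIC)
c=np.zeros((333,844,3),np.uint8); c[:333,:444]=cv2.resize(im,(444,333),interpolation=cv2.INTER_AREA); c[:,444:]=b
cv2.imwrite('pics/w6.png',c[:,:800])
E
```

```text
14.0333 [ 0.46814291 -0.07662322  0.15713956] [1.10888938 0.48535482 0.38440221]
```

View pics/w6.png

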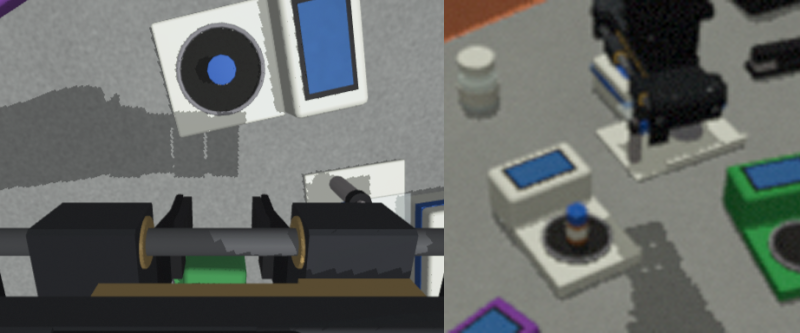

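The vial stands upright in the white reader's dish (cap at (222,70) in the wrist view) and the arm is clear of everything.

```bash
python3 -c "
from cell import env
print(env.sign_off())"
```

```text
the job is handed in; nothing more can be done
None
```

The blue-capped vial stands upright and released in the white reader's dish, the blue flap sprang shut behind it, and I handed the job in at about 14 s of the 45 s allowed; no verdict was shown.

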